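# Fetch a tube from the covered dry block and mix it

### The arm

A 6-joint arm with a two-finger parallel gripper is mounted at the origin on the work surface. World frame = base frame: x ahead of the robot, y to its left, z up, the work surface at z = 0. Lengths are in m, angles in rad, forces in N, time in s.
With the tool pointing down it reaches from about 0.275 to 0.85 m from the base axis. Payload 19 kg.
Tool frame: the origin (TCP) lies midway between the tips of the shut fingers; the grasp point (between the pads) lies 19 mm behind it; z points along the fingers, y is the line along which they close (so a half turn about z gives the same grasp; the last joint's range is limited). The gripper opens to 85 mm and grips with 20 to 120 N. Pads are 22 mm wide; open, the fingers measure 114 mm over their backs; the gripper's body (76 mm by 85 mm) begins 54 mm behind the grasp point. The pads swing forward as they close: fully open they stand 13 mm farther back than shut.
Start: joints at [0.969, 0.15, 1.437, -0, 1.554, -0.134], TCP at [0.259, 0.513, 0.231] pointing down, gripper open.
Joint ranges: [-2.8, 2.8], [-0.68, 2.1], [0.12, 2.68], [-1.39, 4.53], [0.16, 2.79], [-2.81, 2.81]. Speed limits (rad/s): [1.89, 1.89, 2.22, 3.01, 3.01, 3.01].

### API

Orientations are given as [roll, pitch, yaw] about the fixed x, y, z axes, in that order (R = Rz(yaw) Ry(pitch) Rx(roll)).
In Python, from bench import sensors, vision, job_done gives the robot as it stands.
- The arm moves only by the tool play_rows, never from a script. Its argument "targets" is a list of rows, each a list of 2 entries, a list of its own where there are three numbers: the shift along the world's x, y, z in mm, then the turn about the world's z in degrees. A call has 1 to 5 rows; each row shifts and turns the commanded pose from where the row before left it; what a row does not reach is not made up. A row lasts 1/10 s, in which the tool goes at most 50 mm and 8.59 degrees, less where a joint would pass 70% of its speed; a pose out of reach is approached as far as the arm can. A call with a gripper value outside its range is refused whole. "grip" is the opening, from 0 (shut) to 1 (fully open), set as the call begins (left out, the last holds). The fingers move at their own pace and stop on an object; "newtons" is the grip in N (left out, the last holds). Time passes only in rows, so rows that do not move let the fingers close. It gives the time, the measured TCP pose, the force, the opening and the grip force at its end, in the units of the state.
- sensors.get_state(): the state, without advancing time (a new reading comes with each control period).
- vision.grab_frame(name): name is "scene" or "side" or "wrist"; returns the picture (480x640x3 uint8, blue, green, red); there is no depth.
- vision.calibration(name): a dict with "fov_y" (degrees; the focal length in pixels is half the picture's height over the tangent of half this angle, whatever the lens; pixels are square), "cx", "cy" (the principal point, pixels), "position" and "attitude" of the camera in the world. Camera axes: x right, y up, looking along -z (the intrinsics and any distortion apply to the point x, -y, -z); pixel columns grow to the right and rows downward; lengths in m; the calibration is good to about 2 mm. A picture is of the moment at which its call begins: read the wrist's pose just before it. calibration takes no time and is no camera call; for the wrist camera it gives the pose at the moment of the call.
- job_done(): hands the job in; it is judged then, once.
Trained networks look in the newest picture that a camera, given by its name, has taken for a name from the list of things; names that differ only in an ending like _2 or _b are one class to them, and where a whole thing is asked for, a point or a joint stands for the part that bears it (a point fixed in the world has none). Each returns a list of dicts, best first, with "confidence" (0 to 1); they miss things now and then, are a little off and sometimes report something else, mostly with a low value. They report only what shows in the picture. A call takes as long as a camera call. They do not tell look-alikes from the thing itself.
- vision.boxes_of(query, camera): "position" ([column, row] in pixels, amid what is visible of it).
- vision.landmark_of(query, camera): "position" ([column, row] in pixels: a listed point, or the origin of a listed thing).
The state is a dict: "clock": time; "joints": joint angles; "qvel": joint speeds; "effort": joint torques, N m; "tool_pos": TCP position; "ee_rot": TCP orientation; "force": force on the tool from outside, world axes, zero at the start; "moment": the same for the moment, N m; "grip_width": finger opening in m; "finger_force": force on a finger pad.
Only numpy, scipy, OpenCV 4.12 (cv2) and the standard library are available. Lean on these libraries where they do the work, as an engineer would, in place of code of your own. Each camera call takes 0.05 s, during which the arm holds its last target. There are 200 camera calls.

### The job

Swing the smoked hood of the dry-block incubator right back by its bar handle so that it stands open, and draw the tall tube straight up out of the block, leaving the two short tubes in their holes and everything else on the bench where it is. Press the foot of the tube down into the vortex mixer's rubber cup, upright, until the cup is fully depressed, and keep it there for two seconds to mix. Then lift the tube off and present it: finish while still holding it in the gripper, upright and still, in clear air with its foot about 8 cm above the cup, the hood left open.

Things in the scene. Friction and masses are not known exactly. Their poses are not given: they have to be found in the camera images.
- drybath: Fixed white dry-block incubator, 220 (x) by 170 mm. Origin: centre of its underside; -x is its front (control panel), +x its back (hinge), z up. Housing top 85 mm, aluminium block top 90 mm above the bench. Three holes 18 mm wide, 55 mm deep, in a row at x = +22.5, y = -44, 0, +44 mm; a tube stands in each, in any order, hidden by the shut hood.
- hood (a joint): Angle of the smoked hood in rad: 0 shut, 1.57 upright, 1.75 at its back stop. A shell 135 mm long (x), 150 mm wide, 54 mm high, hinged at the back of the block. The stiff hinge holds it at any angle; about 3 N at the handle moves it. Below 1.5 it leans over the holes, in a gripper's way.
- hood_hinge (a point): Point on the hood's hinge axis, in the middle of its width; the axis runs along the incubator's y, 90 mm above the bench. Its axes are the incubator's.
- hood_handle (a point): Middle of the hood's steel bail handle: a round bar 10 mm thick, 90 mm long along the incubator's y, standing off the hood's front top edge, 25 mm forward of its front and 25 mm above its top. With the hood shut it lies 160 mm frontward of the hinge axis and 79 mm above it. The bar can turn between fingers that pinch it from above across its length. Axes turn with the hood.
- sample_center (a point): Centre (half-way up) of the tall tube to fetch: round-bottomed glass, 16 mm across, white screw cap 18 mm across and 18 mm high, 100 mm tall in all, about 30 g; z runs from foot to cap. Foot 50 mm below this point, top 50 mm above. In its hole the top 45 mm stand clear of the block; clearance about 1 mm all round.
- short_a_center (a point): Centre (half-way up) of a short tube, 72 mm tall, 16 mm across with the same cap; 17 mm stand clear of the block. To be left alone.
- short_b_center (a point): Centre (half-way up) of the other short tube, same as short_a. To be left alone.
- cup_floor (a point): Centre of the inner floor of the vortex mixer's black rubber cup, where the tube's foot goes; moves with the cup, z up; 84 mm above the bench with the cup up. The cup's mouth is 44 mm wide inside, 38 mm at the floor; rim 16 mm above the floor, 56 mm across. The fixed round white mixer below is 132 mm across, 66 mm high.
- cup (a joint): How far the cup is pressed down, in m: 0 up, 0.005 fully depressed on its stop. Spring return; about 3 N begins to move it and 8 N holds it fully down.
- beaker: Glass beaker 68 mm across and 90 mm tall, bystander; origin at the centre of its underside.
- reagent: Amber glass reagent bottle, 72 mm across and 140 mm tall, bystander; origin at the centre of its underside.
- flask: White plastic bottle with a white cap, 60 mm across and 130 mm tall, bystander; origin at the centre of its underside.
Mind the look-alikes: they are no part of the job. What is shaped like the part that bears cup_floor but blue or red is not meant.

How it is judged:
On the way, in this order (a step that is already met when the one before it is completed fails the run):
1. the hood stands open, the tall tube still in the block (value of joint hood above 1.3 rad and distance of sample_center from where it was at the start of the episode below 0.02 m), for 0.2 s.
2. the tall tube is drawn up out of the block in the gripper, upright (z of sample_center in the frame of drybath above 0.142 m and angle between sample_center's own z axis and vertical below 0.35 rad and contact force between the fingers and sample above 0.5 N and value of joint hood above 1.3 rad), for 0.1 s.
3. the held tube presses the mixer's cup fully down, upright, for 1.5 s (value of joint cup above 0.0043 m and contact force between sample and cup above 3 N and z of sample_center in the frame of cup_floor below 0.056 m and horizontal distance between sample_center and cup_floor below 0.025 m and angle between sample_center's own z axis and vertical below 0.26 rad and contact force between the fingers and sample above 0.5 N), for 1.5 s.
At the end, for the whole second after the job is handed in: The tall tube is held by the gripper in clear air, foot at least 55 mm above the floor of the sprung-back cup, within 15 degrees of upright, still; hood open beyond 1.3 rad; short tubes within 12 mm and beaker and bottles within 30 mm of where they stood (z of sample_center in the frame of cup_floor above 0.105 m and angle between sample_center's own z axis and vertical below 0.26 rad and linear speed of sample below 0.03 m/s and contact force between the fingers and sample above 0.5 N and contact force between sample and drybath below 0.05 N and contact force between sample and mixer below 0.05 N and value of joint cup below 0.001 m and value of joint hood above 1.3 rad and distance of each of short_a_center, short_b_center from where it was at the start of the episode below 0.012 m and distance of each of beaker, reagent, flask from where it was at the start of the episode below 0.03 m); the arm keeps its last pose, push and grip.
It fails at once if a short tube was pulled from its hole (distance of any of short_a_center, short_b_center from where it was at the start of the episode above 0.03 m).
It fails at once if the beaker or a bottle was pushed away or knocked over (distance of any of beaker, reagent, flask from where it was at the start of the episode above 0.04 m).
It fails at once if the tall tube was tipped over (angle between sample_center's own z axis and vertical above 0.8 rad).
It also fails if it takes over 69 s, if anything falls off the work surface, if the arm or the gripper's body presses on something with over 40 N, if the wrist force passes 120 N, or if a joint passes its speed limit or range.

## Working session

There is one attempt and no reset: what is moved stays moved. The work goes in short steps, Python scripts to look and compute and a tool call to move; the robot and the scene stay as the last step left them, time stands still between calls to the robot, and variables do not carry over. Pictures are saved under pics/ and viewed, at most 10 in all, crops included, and the job is handed in when it is done.

Besides the shell and the picture viewer there is one more tool, called after "Call:" as name(argument=value, ...), one argument or row to a line, values as JSON. play_rows: Moves the arm, as the interface text tells. Its arguments: {"type":"object","properties":{"targets":{"type":"array","items":{"type":"array"}},"grip":{"type":"number"},"newtons":{"type":"number"}},"required":["targets"]}

```bash
mkdir -p pics; cat > h.py <<'E'
import numpy as np, cv2
from bench import sensors, vision, job_done
from scipy.spatial.transform import Rotation as R
def ray(cam,px,c=None):
    c=c or vision.calibration(cam)
    f=240/np.tan(np.radians(c["fov_y"])/2)
    d=np.array([(px[0]-c["cx"])/f,-(px[1]-c["cy"])/f,-1.])
    return np.array(c["position"]),att(c["attitude"])@d
def att(a):
    a=np.array(a,float)
    return a if a.shape==(3,3) else (R.from_euler('xyz',a).as_matrix() if a.size==3 else R.from_quat(a).as_matrix())
def atz(cam,px,z,c=None):
    p,d=ray(cam,px,c); return p+d*(z-p[2])/d[2]
def tri(rs):
    A=np.zeros((3,3));b=np.zeros(3)
    for p,d in rs:
        d=d/np.linalg.norm(d);M=np.eye(3)-np.outer(d,d);A+=M;b+=M@p
    x=np.linalg.solve(A,b)
    return x,[float(np.linalg.norm(np.cross(x-p,d/np.linalg.norm(d)))) for p,d in rs]
def proj(cam,X,c=None):
    c=c or vision.calibration(cam);f=240/np.tan(np.radians(c["fov_y"])/2)
    q=att(c["attitude"]).T@(np.array(X)-c["position"]);return c["cx"]-f*q[0]/q[2],c["cy"]+f*q[1]/q[2]
E
python3 - <<'E'
from h import *
for c in ("scene","side","wrist"):
    print(c,vision.calibration(c)); cv2.imwrite(f"pics/{c}0.png",vision.grab_frame(c))
for q in ("drybath","hood_hinge","hood_handle","cup_floor","sample_center","beaker","reagent","flask"):
    for c in ("scene","side"):
        print(q,c,[(np.round(d["position"]).tolist(),round(d["confidence"],2)) for d in vision.landmark_of(q,c)][:4])
E
```

```text
scene {'fov_y': 52.59058693477636, 'cx': 323.9655096223179, 'cy': 241.14331835436167, 'position': array([ 1.00870485, -0.75066743,  0.93902787]), 'attitude': array([ 0.77563775, -0.00258477,  0.59139278])}
side {'fov_y': 57.110499615210756, 'cx': 314.22339767534845, 'cy': 244.39516717057052, 'position': array([0.48188039, 0.50613999, 0.79446763]), 'attitude': array([ 0.69831345, -0.00479164, -3.0116714 ])}
wrist {'fov_y': 69.25571712728582, 'cx': 323.4038054306503, 'cy': 238.69007909319507, 'position': array([0.18423243, 0.55147194, 0.37431505]), 'attitude': array([-3.32338527e-01,  9.21678201e-04,  1.10282611e+00])}
drybath scene [([344.0, 217.0], 0.62)]
drybath side [([340.0, 362.0], 0.69)]
hood_hinge scene []
hood_hinge side [([317.0, 383.0], 0.75)]
hood_handle scene [([318.0, 176.0], 0.63)]
hood_handle side [([363.0, 284.0], 0.95)]
cup_floor scene [([141.0, 265.0], 0.97), ([414.0, 328.0], 0.88), ([255.0, 337.0], 0.83), ([287.0, 254.0], 0.74)]
cup_floor side [([188.0, 204.0], 0.93), ([321.0, 159.0], 0.9), ([344.0, 228.0], 0.78), ([434.0, 227.0], 0.75)]
sample_center scene []
sample_center side []
beaker scene [([372.0, 287.0], 0.66)]
beaker side [([250.0, 274.0], 0.58)]
reagent scene [([325.0, 375.0], 0.95), ([374.0, 288.0], 0.43)]
reagent side []
flask scene [([186.0, 343.0], 0.67), ([320.0, 175.0], 0.65)]
flask side [([381.0, 174.0], 0.86)]
```

View pics/scene0.png

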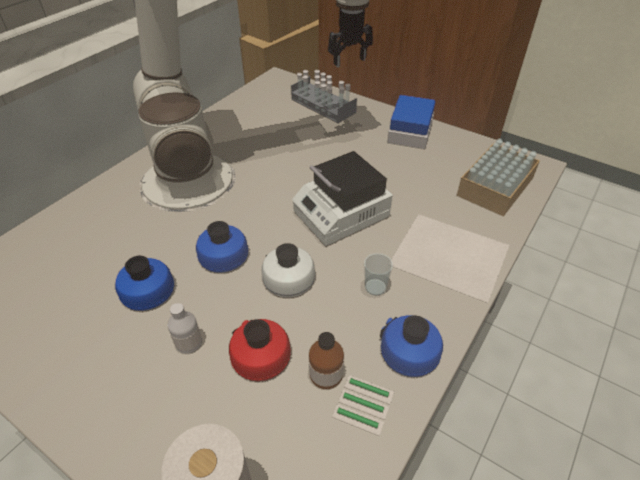

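View pics/side0.png

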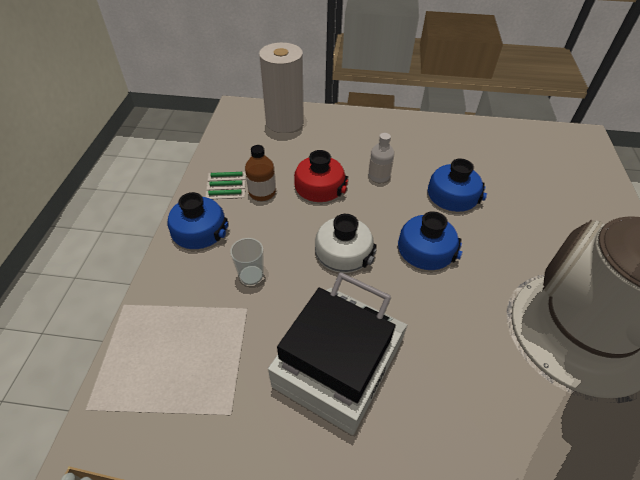

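The white mixer with its black cup is at scene (287,254) and side (345,227). The look-alikes in the scene view are blue (141,265), blue (219,232), blue (414,328) and red (257,333). The hood handle is at scene (320,176) and side (363,284).

```bash
python3 - <<'E'
from h import *
def L(q,c,near):
    vision.grab_frame(c); 
    ds=vision.landmark_of(q,c)
    ds=[d["position"] for d in ds if np.hypot(*(np.array(d["position"])-near))<25]
    return ds[0] if ds else None
acc={}
for q,ns,nd in (("cup_floor",(287,254),(344,228)),("hood_handle",(318,176),(363,284)),("drybath",(344,217),(340,362)),("hood_hinge",(360,180),(317,383)),("beaker",(372,287),(250,274)),("reagent",(325,375),(262,192)),("flask",(186,343),(381,174))):
    a=L(q,"scene",ns);b=L(q,"side",nd)
    print(q,a,b,end=" ")
    if a is not None and b is not None:
        x,r=tri([ray("scene",a),ray("side",b)]);print(x.round(4),np.round(r,4),end=" ")
    for c,p in (("scene",a),("side",b)):
        z=dict(cup_floor=.084,hood_handle=.169,drybath=0,hood_hinge=.09).get(q,0)
        if p is not None: print(c,atz(c,p,z).round(4),end=" ")
    print()
i=cv2.imread("pics/side0.png")
a=cv2.resize(i[200:430,260:420],None,fx=2.5,fy=2.5,interpolation=cv2.INTER_CUBIC)
i=cv2.imread("pics/scene0.png")
b=cv2.resize(i[140:300,250:400],None,fx=2.6,fy=2.6,interpolation=cv2.INTER_CUBIC)
o=np.zeros((575,795,3),np.uint8);o[:a.shape[0],:a.shape[1]]=a;o[:b.shape[0],402:402+b.shape[1]]=b
cv2.imwrite("pics/crop.png",o)
E
```

```text
cup_floor [286.2, 255.1] [345.5, 226.6] [ 0.4948 -0.1438  0.0852] [0. 0.] scene [ 0.4942 -0.1429  0.084 ] side [ 0.4948 -0.1449  0.084 ] 
hood_handle [320.3, 174.7] [363.0, 288.0] [0.4503 0.07   0.1693] [0.0015 0.0015] scene [0.4485 0.0702 0.169 ] side [0.4516 0.0706 0.169 ] 
drybath [340.4, 217.4] [339.6, 362.7] [ 0.478   0.128  -0.0088] [0.0003 0.0003] scene [0.4833 0.1199 0.    ] side [0.4778 0.132  0.    ] 
hood_hinge None [317.9, 382.3] side [0.5106 0.2135 0.09  ] 
beaker [375.3, 286.7] [250.2, 275.5] [ 0.6924 -0.0462  0.002 ] [0.0007 0.0007] scene [ 0.6911 -0.045   0.    ] side [ 0.6936 -0.0473  0.    ] 
reagent [322.5, 375.4] [263.1, 192.7] [ 0.7188 -0.3169 -0.0036] [0.0019 0.0019] scene [ 0.7181 -0.3191  0.    ] side [ 0.7194 -0.3123  0.    ] 
flask [186.3, 341.7] [382.4, 176.3] [ 0.414  -0.4204 -0.0025] [0.0015 0.0015] scene [ 0.4173 -0.421   0.    ] side [ 0.4129 -0.4187  0.    ]
```

View pics/crop.png

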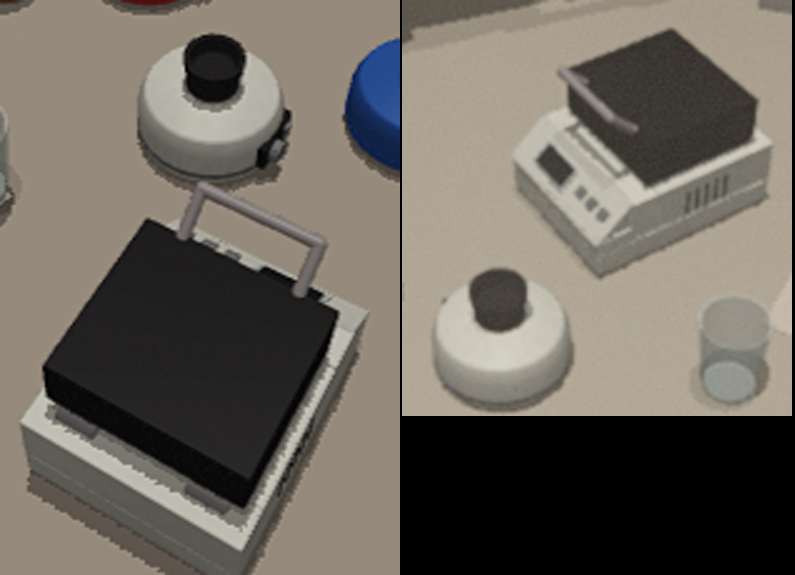

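```bash
python3 - <<'E'
from h import *
a=atz("side",(340.8,275.3),.169);b=atz("side",(388.5,297.5),.169)
# scene crop ends
c=atz("scene",(250+(562-402)/2.6,140+72/2.6),.169);d=atz("scene",(250+(635-402)/2.6,140+128/2.6),.169)
for p,q in((a,b),(c,d)):
    v=q-p;print(p.round(4),q.round(4),((p+q)/2).round(4),np.linalg.norm(v),np.degrees(np.arctan2(v[1],v[0])))
# housing bottom-ish top corners (side crop): back-left, back-right
s=sensors.get_state();print(s)
for n,z in(((27,422),.085),((238,525),.085),((366,315),.085)):
    print(atz("side",(260+n[0]/2.5,200+n[1]/2.5),z).round(4))
print(proj("side",[.4503+.16*np.cos(np.radians(67)),.07+.16*np.sin(np.radians(67)),.09]))
E
```

```text
[0.4917 0.0489 0.169 ] [0.4079 0.0842 0.169 ] [0.4498 0.0666 0.169 ] 0.09092061759980667 157.19166239899832
[0.413  0.0818 0.169 ] [0.521  0.0488 0.169 ] [0.467  0.0653 0.169 ] 0.11291910517594818 -17.012124720434425
{'clock': 2.35, 'joints': array([ 9.69015491e-01,  1.50503099e-01,  1.43741580e+00,  4.75991124e-05,
        1.55377956e+00, -1.34020934e-01]), 'qvel': array([ 5.30699620e-04, -2.12156195e-05,  5.66926227e-04,  1.66258536e-03,
       -1.44827196e-03,  1.32090054e-04]), 'effort': array([-4.65321409e-04, -7.12792039e+01, -5.71044767e+01, -2.26138345e-04,
        1.49123989e-03, -1.11560659e-06]), 'tool_pos': array([0.25925931, 0.51320336, 0.23125693]), 'ee_rot': array([-3.14149415e+00, -6.13033119e-05,  2.67383194e+00]), 'force': array([-0.34340901, -0.26361999, -0.47266583]), 'moment': array([-0.04373509,  0.04635259, -0.06886502]), 'finger_force': 0.0, 'grip_width': 0.08547092507253158}
[0.593  0.1984 0.085 ]
[0.446 0.249 0.085]
[0.3643 0.0851 0.085 ]
(np.float64(316.2708236446018), np.float64(384.3435023898038))
```

The crop confirms a white mixer with a black cup. The hood's handle bar runs at about 157°, so the incubator's x axis is at about 67°. Moving above the handle.

Call:
play_rows(
  targets=[
    [[19, -44, 4], 0.8],
    [[19, -44, 4], 0.8],
    [[19, -44, 4], 0.8],
    [[19, -44, 4], 0.8],
    [[19, -44, 4], 0.6],
  ],
  grip=1,
  newtons=25,
)

```text
clock: 2.85
tool_pos: [0.3545, 0.2915, 0.2516]
ee_rot: [3.141, 0.0, 2.741]
force: [1.5, 0.1, -0.9]
grip_width: 0.0853
finger_force: 0.0
```

Call:
play_rows(
  targets=[
    [[19, -44, 4], 0],
    [[19, -44, 4], 0],
    [[19, -44, 4], 0],
    [[19, -44, 4], 0],
    [[19, -44, 0], 0],
  ],
)

```text
clock: 3.35
tool_pos: [0.4498, 0.0712, 0.2681]
ee_rot: [3.141, 0.001, 2.74]
force: [0.8, 1.3, -0.0]
grip_width: 0.0856
finger_force: 0.0
```

```bash
python3 - <<'E'
from h import *
s=sensors.get_state();print(s["clock"],s["tool_pos"],s["ee_rot"])
c=vision.calibration("wrist");im=vision.grab_frame("wrist");cv2.imwrite("pics/w1.png",im)
for q,z in(("hood_handle",.169),("hood_hinge",.09),("drybath",0)):
    for d in vision.landmark_of(q,"wrist")[:2]: print(q,d["confidence"],d["position"],atz("wrist",d["position"],z,c).round(4))
print(proj("wrist",[.450,.068,.169],c))
E
```

```text
3.35 [0.44975496 0.07120841 0.26807455] [3.14109369e+00 1.35701680e-03 2.74007257e+00]
hood_handle 0.87 [317.0, 238.2] [0.4474 0.0675 0.169 ]
drybath 0.68 [375.0, 193.7] [0.4753 0.1282 0.    ]
(np.float64(318.9481964075068), np.float64(240.96369667721638))
```

View pics/w1.png

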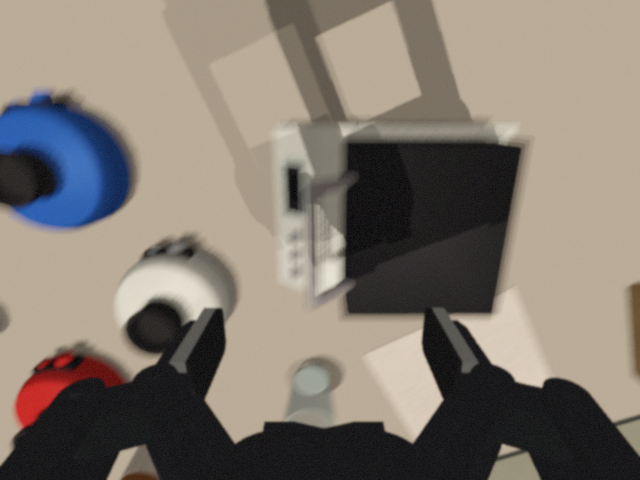

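Wrist picture: the bar runs nearly vertical at column ~311, rows 185–303, so it is aligned across the fingers. Descending to pinch it.

Call:
play_rows(
  targets=[
    [[-1, -3, -40], 0],
    [[0, 0, -40], 0],
    [[0, 0, -34], 0],
    [[0, 0, 0], 0],
  ],
  grip=1,
)

```text
clock: 3.95
tool_pos: [0.4459, 0.0714, 0.1498]
ee_rot: [-3.139, -0.006, 2.742]
force: [-0.1, -0.1, 0.7]
grip_width: 0.0855
finger_force: 0.0
```

Call:
play_rows(
  targets=[
    [[0, 0, 0], 0],
    [[0, 0, 0], 0],
    [[0, 0, 0], 0],
    [[0, 0, 0], 0],
    [[0, 0, 0], 0],
  ],
  grip=0,
  newtons=25,
)

```text
clock: 4.45
tool_pos: [0.4484, 0.07, 0.1539]
ee_rot: [-3.141, 0.001, 2.74]
force: [-14.9, -32.1, 14.0]
grip_width: 0.0124
finger_force: 18.7
```

Call:
play_rows(
  targets=[
    [[0, 0, 0], 0],
    [[0, 0, 0], 0],
    [[0, 0, 0], 0],
    [[0, 0, 0], 0],
    [[0, 0, 0], 0],
  ],
)

```text
clock: 4.95
tool_pos: [0.4478, 0.0683, 0.1539]
ee_rot: [-3.138, 0.0, 2.739]
force: [-10.7, -19.5, 10.4]
grip_width: 0.0089
finger_force: 25.7
```

```bash
python3 - <<'E'
import numpy as np
t=np.arange(0,16)*.11;p=np.arctan2(79,-160)-t
u=178.44*np.cos(p);z=178.44*np.sin(p);a=np.radians(67.1)
P=np.round(np.c_[u*np.cos(a),u*np.sin(a),z])
print(np.diff(P,axis=0).astype(int).tolist())
E
```

```text
[[3, 8, 17], [5, 11, 16], [5, 12, 15], [6, 14, 13], [6, 14, 11], [7, 16, 10], [7, 17, 7], [7, 17, 6], [8, 18, 3], [7, 18, 1], [8, 18, 0], [7, 18, -3], [8, 17, -5], [7, 17, -8], [7, 16, -9]]
```

Call:
play_rows(
  targets=[
    [[-1, -2, 0], 0],
    [[3, 8, 17], 0],
    [[5, 11, 16], 0],
    [[5, 12, 15], 0],
    [[0, 0, 0], 0],
  ],
)

```text
clock: 5.45
tool_pos: [0.4609, 0.1, 0.2031]
ee_rot: [3.141, 0.002, 2.741]
force: [-5.4, -8.0, 8.6]
grip_width: 0.0087
finger_force: 26.3
```

Call:
play_rows(
  targets=[
    [[6, 14, 13], 0],
    [[6, 14, 11], 0],
    [[7, 16, 10], 0],
    [[7, 17, 7], 0],
    [[7, 17, 6], 0],
  ],
)

```text
clock: 5.95
tool_pos: [0.4937, 0.1772, 0.249]
ee_rot: [-3.141, 0.001, 2.74]
force: [3.7, -3.7, 0.7]
grip_width: 0.0092
finger_force: 26.1
```

Call:
play_rows(
  targets=[
    [[8, 18, 3], 0],
    [[7, 18, 1], 0],
    [[8, 18, 0], 0],
    [[0, 0, 0], 0],
  ],
)

```text
clock: 6.35
tool_pos: [0.517, 0.2326, 0.2522]
ee_rot: [3.141, 0.0, 2.741]
force: [0.1, 1.2, 4.9]
grip_width: 0.0089
finger_force: 26.9
```

Call:
play_rows(
  targets=[
    [[7, 18, -3], 0],
    [[8, 17, -5], 0],
    [[7, 17, -8], 0],
    [[7, 16, -9], 0],
    [[0, 0, 0], 0],
  ],
)

```text
clock: 6.85
tool_pos: [0.5459, 0.301, 0.2262]
ee_rot: [3.14, -0.0, 2.741]
force: [1.5, 3.3, 3.0]
grip_width: 0.009
finger_force: 27.2
```

```bash
python3 - <<'E'
from h import *
a=vision.grab_frame("side")[180:460,200:480];b=vision.grab_frame("scene")[80:360,200:480]
cv2.imwrite("pics/open.png",cv2.resize(np.hstack([a,b]),(800,400)))
for cam in("side","scene"):
  for q in ("hood_handle","hood_hinge","sample_center","short_a_center"):
    print(cam,q,[(d["position"],round(d["confidence"],2)) for d in vision.landmark_of(q,cam)[:3]])
E
```

```text
side hood_handle [([279.4, 394.5], 0.71)]
side hood_hinge []
side sample_center [([335.2, 352.5], 0.45)]
side short_a_center [([355.9, 364.9], 0.54)]
scene hood_handle [([343.3, 216.0], 0.73), ([397.6, 119.9], 0.6)]
scene hood_hinge [([367.0, 179.7], 0.58)]
scene sample_center [([344.9, 189.5], 0.68), ([324.4, 373.9], 0.21)]
scene short_a_center [([339.8, 183.6], 0.49)]
```

View pics/open.png

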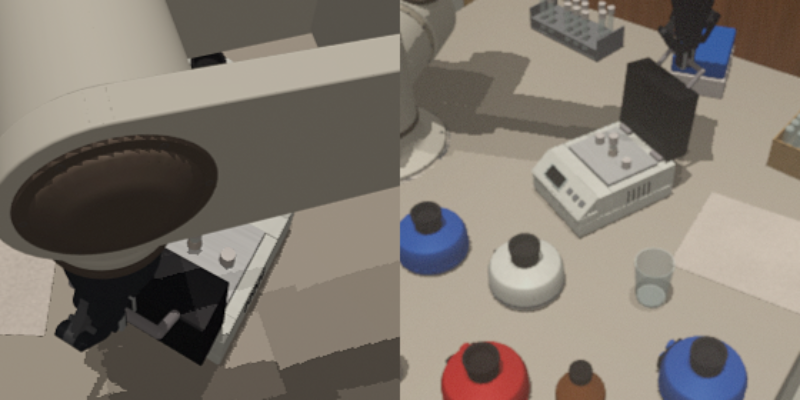

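The hood stands open at about 1.65 rad. The tall tube is the middle one, at scene crop (613,145), with the short ones at (600,140) and (626,160). Releasing the handle and lifting.

Call:
play_rows(
  targets=[
    [[0, 0, 0], 0],
    [[0, 0, 0], 0],
    [[0, 0, 6], 0],
    [[0, 0, 6], 0],
    [[0, 0, 6], 0],
  ],
  grip=1,
)

```text
clock: 7.85
tool_pos: [0.5454, 0.2991, 0.2461]
ee_rot: [3.142, 0.0, 2.74]
force: [-0.2, 0.7, 0.2]
grip_width: 0.08
finger_force: 0.0
```

Call:
play_rows(
  targets=[
    [[0, 0, 30], 0],
    [[0, 0, 40], 0],
    [[-15, -35, 20], 0],
    [[-18, -44, 0], 0],
    [[-18, -44, 0], 0],
  ],
)

```text
clock: 8.35
tool_pos: [0.4936, 0.1752, 0.3361]
ee_rot: [3.141, 0.001, 2.741]
force: [0.4, -1.1, -0.6]
grip_width: 0.0853
finger_force: 0.0
```

Call:
play_rows(
  targets=[
    [[-8, -20, 0], 0],
    [[0, 0, 0], 0],
    [[0, 0, 0], 0],
  ],
)

```text
clock: 8.65
tool_pos: [0.4864, 0.1561, 0.336]
ee_rot: [3.141, 0.001, 2.739]
force: [0.2, 0.4, -0.3]
grip_width: 0.0854
finger_force: 0.0
```

```bash
python3 - <<'E'
from h import *
s=sensors.get_state();print(s["clock"],s["tool_pos"],s["ee_rot"])
c=vision.calibration("wrist");im=vision.grab_frame("wrist");cv2.imwrite("pics/w2.png",im)
for cam in("wrist","scene","side"):
  if cam!="wrist": vision.grab_frame(cam)
  for q,z in(("sample_center",.085),("short_a_center",.071),("hood_handle",.24),("hood_hinge",.09),("drybath",0)):
    for d in vision.landmark_of(q,cam)[:3]: print(cam,q,round(d["confidence"],2),d["position"],atz(cam,d["position"],z,c if cam=="wrist" else None).round(4))
E
```

```text
8.65 [0.48637505 0.1560771  0.33599503] [3.14095574e+00 9.05993074e-04 2.73922230e+00]
wrist sample_center 0.55 [323.9, 197.1] [0.4882 0.1565 0.085 ]
wrist short_a_center 0.72 [319.4, 160.2] [0.4492 0.1675 0.071 ]
wrist hood_handle 0.79 [537.7, 244.0] [0.5507 0.3    0.24  ]
wrist hood_hinge 0.88 [378.6, 196.8] [0.5113 0.2144 0.09  ]
wrist drybath 0.95 [300.4, 183.5] [0.4749 0.127  0.    ]
scene sample_center 0.68 [347.9, 185.1] [0.4771 0.164  0.085 ]
scene short_a_center 0.41 [339.8, 182.3] [0.4427 0.1768 0.071 ]
scene hood_handle 0.71 [398.7, 116.5] [0.5326 0.3229 0.24  ]
scene drybath 0.64 [399.3, 118.4] [0.3769 0.6812 0.    ]
scene drybath 0.59 [343.1, 214.2] [0.4825 0.1356 0.    ]
side sample_center 0.61 [338.3, 354.3] [0.4819 0.1568 0.085 ]
side short_a_center 0.71 [356.5, 363.8] [0.4487 0.1636 0.071 ]
side short_a_center 0.53 [340.0, 361.2] [0.4777 0.1625 0.071 ]
side hood_handle 0.62 [279.8, 390.2] [0.5517 0.2926 0.24  ]
side drybath 0.7 [339.9, 362.0] [0.4773 0.1305 0.    ]
```

View pics/w2.png

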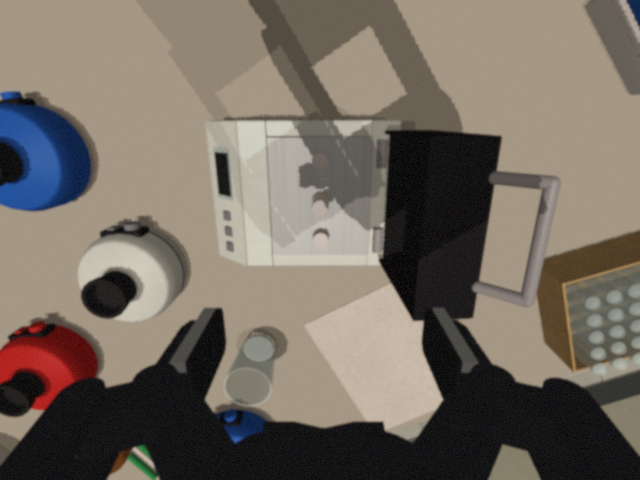

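The wrist picture shows three caps in the block, at about (320,160), (320,203) and (321,238), with the tall one in the middle. Refining with a crop.

```bash
python3 - <<'E'
from h import *
c=vision.calibration("wrist");im=vision.grab_frame("wrist")
cv2.imwrite("pics/w3.png",cv2.resize(im[140:260,260:400],None,fx=5,fy=5,interpolation=cv2.INTER_CUBIC))
for n,p,z in(("sA",(320,160),.107),("tall",(320,203),.135),("sB",(321,238),.107)): print(n,atz("wrist",p,z,c).round(4))
a=np.radians(67.1);x=np.array([np.cos(a),np.sin(a)]);y=np.array([-x[1],x[0]])
E
```

```text
sA [0.4453 0.1701 0.107 ]
tall [0.4817 0.1548 0.135 ]
sB [0.5253 0.1371 0.107 ]
```

View pics/w3.png

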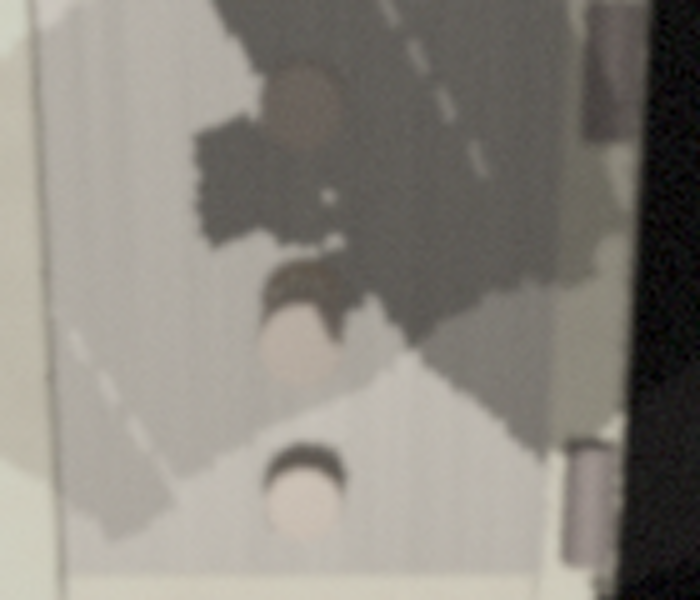

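```bash
python3 - <<'E'
from h import *
c=vision.calibration("wrist")
P=[atz("wrist",p,z,c) for p,z in(((320.4,161.4),.107),((320,209),.135),((321,239.8),.107))]
v=P[2]-P[0];print(np.round(P,4),(P[0]+P[2])[:2]/2,np.linalg.norm(v),np.degrees(np.arctan2(v[1],v[0])))
h=np.array([.5110,.2140]);print(c["position"])
E
```

```text
[[0.4467 0.1699 0.107 ]
 [0.4874 0.1523 0.135 ]
 [0.5273 0.1362 0.107 ]] [0.48699844 0.15307932] 0.08728414202188126 -22.730752685187362
[0.40889878 0.18942268 0.47882973]
```

Tall tube is at (0.487, 0.153). This agrees with the midpoint of the short ones. Descending over it.

Call:
play_rows(
  targets=[
    [[1, -3, -40], 0],
    [[0, 0, -45], 0],
    [[0, 0, -45], 0],
    [[0, 0, -40], 0],
    [[0, 0, -20], 0],
  ],
)

```text
clock: 10.1
tool_pos: [0.4859, 0.1529, 0.1419]
ee_rot: [-3.14, -0.003, 2.74]
force: [1.4, 0.1, -0.0]
grip_width: 0.0856
finger_force: 0.0
```

Call:
play_rows(
  targets=[
    [[0, 0, -20], 0],
    [[0, 0, -18], 0],
    [[0, 0, 0], 0],
  ],
)

```text
clock: 10.4
tool_pos: [0.4862, 0.153, 0.1052]
ee_rot: [-3.14, -0.003, 2.74]
force: [-0.1, -0.2, 0.2]
grip_width: 0.0852
finger_force: 0.0
```

Call:
play_rows(
  targets=[
    [[0, 0, 0], 0],
    [[0, 0, 0], 0],
    [[0, 0, 0], 0],
    [[0, 0, 0], 0],
    [[0, 0, 0], 0],
  ],
  grip=0,
  newtons=40,
)

```text
clock: 10.9
tool_pos: [0.4875, 0.1532, 0.1077]
ee_rot: [3.141, 0.001, 2.74]
force: [-1.0, -1.1, 5.5]
grip_width: 0.0171
finger_force: 38.8
```

Call:
play_rows(
  targets=[
    [[0, 0, 0], 0],
    [[0, 0, 0], 0],
    [[0, 0, 0], 0],
    [[0, 0, 0], 0],
  ],
)

```text
clock: 11.3
tool_pos: [0.4875, 0.1532, 0.1077]
ee_rot: [3.141, 0.001, 2.74]
force: [0.3, -0.4, 6.3]
grip_width: 0.0165
finger_force: 38.9
```

Call:
play_rows(
  targets=[
    [[0, 0, 15], 0],
    [[0, 0, 20], 0],
    [[0, 0, 20], 0],
    [[0, 0, 25], 0],
    [[0, 0, 25], 0],
  ],
)

```text
clock: 11.8
tool_pos: [0.4871, 0.1532, 0.2131]
ee_rot: [-3.141, -0.0, 2.74]
force: [1.1, 0.5, 0.2]
grip_width: 0.0164
finger_force: 39.2
```

Call:
play_rows(
  targets=[
    [[0, 0, 20], 0],
    [[0, 0, 10], 0],
    [[0, 0, 0], 0],
    [[0, 0, 0], 0],
  ],
)

```text
clock: 12.2
tool_pos: [0.487, 0.1532, 0.2412]
ee_rot: [-3.141, -0.001, 2.74]
force: [-0.6, 0.7, -1.3]
grip_width: 0.0165
finger_force: 39.2
```

```bash
python3 - <<'E'
from h import *
s=sensors.get_state();print(s["clock"],s["tool_pos"],s["grip_width"],s["finger_force"],s["force"])
a=vision.grab_frame("scene")[80:280,240:440];b=vision.grab_frame("side")[250:450,240:440]
cv2.imwrite("pics/lift.png",np.hstack([cv2.resize(a,(400,400)),cv2.resize(b,(400,400))]))
for cam in("scene","side"):
  for q in("sample_center","cup_floor"):
    print(cam,q,[(d["position"],round(d["confidence"],2)) for d in vision.landmark_of(q,cam)[:6]])
E
```

```text
12.2 [0.4870389  0.15316681 0.24124446] 0.016507253559855373 39.1763699054718 [-0.58653517  0.74348744 -1.26365756]
scene sample_center [([347.8, 145.3], 0.49)]
scene cup_floor [([139.4, 266.5], 0.84), ([286.4, 254.5], 0.73), ([216.1, 232.3], 0.67), ([257.2, 338.8], 0.63), ([416.5, 326.8], 0.6)]
side sample_center [([338.6, 309.3], 0.51)]
side cup_floor [([192.6, 205.5], 0.84), ([434.9, 226.5], 0.71), ([262.2, 190.2], 0.39)]
```

View pics/lift.png

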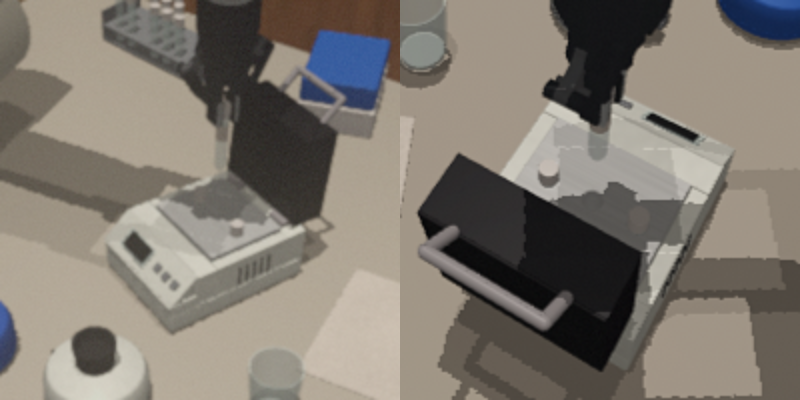

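Lift picture: the tube hangs upright and free under the gripper at left-crop (222,150), the short tubes are still in the block, and the hood is open. Moving over the cup.

Call:
play_rows(
  targets=[
    [[0, -20, 0], 0],
    [[1, -40, 0], 0],
    [[1, -45, 0], 0],
    [[2, -45, 0], 0],
    [[1, -45, 0], 0],
  ],
)

```text
clock: 13.0
tool_pos: [0.492, -0.0434, 0.2422]
ee_rot: [-3.142, 0.0, 2.741]
force: [0.3, 0.8, 0.5]
grip_width: 0.0166
finger_force: 39.2
```

Call:
play_rows(
  targets=[
    [[1, -45, 0], 0],
    [[1, -37, 0], 0],
    [[1, -20, 0], 0],
    [[0, 0, 0], 0],
    [[0, 0, 0], 0],
  ],
)

```text
clock: 13.5
tool_pos: [0.4952, -0.1438, 0.242]
ee_rot: [3.142, -0.001, 2.739]
force: [-0.0, 0.5, -0.1]
grip_width: 0.0165
finger_force: 39.2
```

```bash
python3 - <<'E'
from h import *
s=sensors.get_state();print(s["clock"],s["tool_pos"],s["force"])
c=vision.calibration("wrist")
a=vision.grab_frame("scene");vision.grab_frame("side");w=vision.grab_frame("wrist")
L={}
for cam in("scene","side","wrist"):
  for q,z in(("sample_center",s["tool_pos"][2]-.0227),("cup_floor",.084)):
    for d in vision.landmark_of(q,cam)[:6]:
      x=atz(cam,d["position"],z,c if cam=="wrist" else None)
      if abs(x[0]-.495)<.06 and abs(x[1]+.144)<.06: print(cam,q,d["position"],round(d["confidence"],2),x.round(4))
cv2.imwrite("pics/cup.png",np.hstack([cv2.resize(a[130:290,210:370],(400,400)),cv2.resize(w,(400,300))[:, :].copy() if 0 else cv2.copyMakeBorder(cv2.resize(w,(400,300)),0,100,0,0,0)]))
E
```

```text
13.5 [ 0.49515607 -0.14378748  0.24197527] [-0.04686404  0.51242498 -0.05729491]
scene sample_center [281.7, 212.0] 0.73 [ 0.4893 -0.1411  0.2193]
scene cup_floor [284.9, 253.0] 0.97 [ 0.4874 -0.1392  0.084 ]
side sample_center [352.2, 181.5] 0.69 [ 0.4894 -0.1404  0.2193]
side cup_floor [341.4, 228.0] 0.97 [ 0.5033 -0.1396  0.084 ]
wrist sample_center [325.7, 289.9] 0.83 [ 0.4977 -0.1431  0.2193]
wrist cup_floor [323.7, 221.0] 0.85 [ 0.4981 -0.1443  0.084 ]
```

View pics/cup.png

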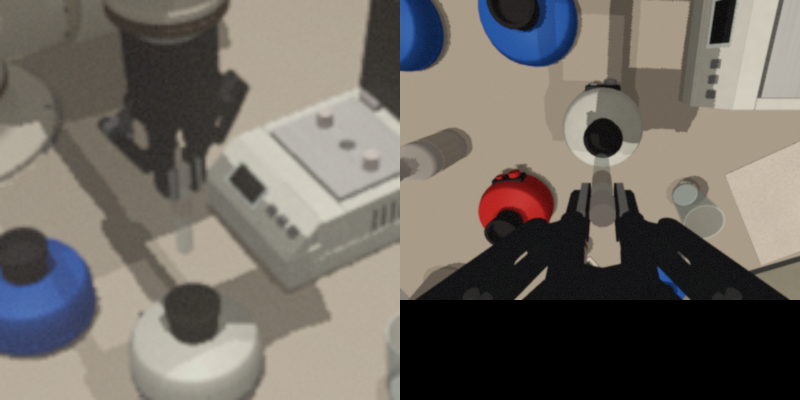

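The tube is upright and centred over the white mixer's cup, with the cup at right-crop (604,138). Descending.

Call:
play_rows(
  targets=[
    [[1, 0, -25], 0],
    [[0, 0, -25], 0],
    [[0, 0, -20], 0],
    [[0, 0, -10], 0],
    [[0, 0, -3], 0],
  ],
)

```text
clock: 14.45
tool_pos: [0.4961, -0.1436, 0.1586]
ee_rot: [-3.141, -0.001, 2.74]
force: [0.6, -1.1, -0.1]
grip_width: 0.0167
finger_force: 39.2
```

Call:
play_rows(
  targets=[
    [[0, 0, -2], 0],
    [[0, 0, -2], 0],
    [[0, 0, 0], 0],
  ],
  newtons=60,
)

```text
clock: 14.75
tool_pos: [0.4966, -0.144, 0.156]
ee_rot: [-3.141, 0.001, 2.74]
force: [-0.2, 0.2, 4.4]
grip_width: 0.0163
finger_force: 58.7
```

Call:
play_rows(
  targets=[
    [[0, 0, -2], 0],
    [[0, 0, -2], 0],
    [[0, 0, 0], 0],
  ],
)

```text
clock: 15.05
tool_pos: [0.4966, -0.144, 0.1519]
ee_rot: [-3.141, 0.001, 2.74]
force: [0.5, -0.3, 7.9]
grip_width: 0.016
finger_force: 59.6
```

Call:
play_rows(
  targets=[
    [[0, 0, -1], 0],
    [[0, 0, 0], 0],
  ],
)

```text
clock: 15.25
tool_pos: [0.4971, -0.1442, 0.1517]
ee_rot: [-3.141, 0.003, 2.74]
force: [-0.3, 0.4, 13.7]
grip_width: 0.0161
finger_force: 60.3
```

The force has jumped to 13.7 N, so the cup is on its stop. Holding for over 2 s.

Call:
play_rows(
  targets=[
    [[0, 0, -1], 0],
    [[0, 0, 0], 0],
    [[0, 0, 0], 0],
    [[0, 0, 0], 0],
    [[0, 0, 0], 0],
  ],
)

```text
clock: 15.75
tool_pos: [0.4974, -0.1443, 0.1515]
ee_rot: [-3.141, 0.004, 2.74]
force: [-0.1, 1.1, 22.9]
grip_width: 0.0159
finger_force: 61.1
```

Call:
play_rows(
  targets=[
    [[0, 0, 0], 0],
    [[0, 0, 0], 0],
    [[0, 0, 0], 0],
    [[0, 0, 0], 0],
    [[0, 0, 0], 0],
  ],
)

```text
clock: 16.25
tool_pos: [0.4974, -0.1443, 0.1515]
ee_rot: [-3.141, 0.004, 2.74]
force: [-0.8, 0.2, 22.1]
grip_width: 0.0163
finger_force: 61.1
```

Call:
play_rows(
  targets=[
    [[0, 0, 0], 0],
    [[0, 0, 0], 0],
    [[0, 0, 0], 0],
    [[0, 0, 0], 0],
    [[0, 0, 0], 0],
  ],
)

```text
clock: 16.75
tool_pos: [0.4974, -0.1443, 0.1515]
ee_rot: [-3.141, 0.004, 2.74]
force: [-0.4, 0.5, 23.1]
grip_width: 0.016
finger_force: 61.1
```

Call:
play_rows(
  targets=[
    [[0, 0, 0], 0],
    [[0, 0, 0], 0],
    [[0, 0, 0], 0],
    [[0, 0, 0], 0],
    [[0, 0, 0], 0],
  ],
)

```text
clock: 17.25
tool_pos: [0.4974, -0.1443, 0.1515]
ee_rot: [-3.141, 0.004, 2.74]
force: [-0.6, 1.1, 22.3]
grip_width: 0.016
finger_force: 61.1
```

Call:
play_rows(
  targets=[
    [[0, 0, 0], 0],
    [[0, 0, 0], 0],
    [[0, 0, 0], 0],
    [[0, 0, 0], 0],
    [[0, 0, 0], 0],
  ],
)

```text
clock: 17.75
tool_pos: [0.4974, -0.1443, 0.1515]
ee_rot: [-3.141, 0.004, 2.74]
force: [-1.1, 0.7, 21.6]
grip_width: 0.0159
finger_force: 61.1
```

Call:
play_rows(
  targets=[
    [[0, 0, 8], 0],
    [[0, 0, 20], 0],
    [[0, 0, 25], 0],
    [[0, 0, 20], 0],
    [[0, 0, 13], 0],
  ],
)

```text
clock: 18.25
tool_pos: [0.4965, -0.1439, 0.2367]
ee_rot: [-3.141, 0.001, 2.74]
force: [-0.2, 0.3, -0.4]
grip_width: 0.0156
finger_force: 58.9
```

Call:
play_rows(
  targets=[
    [[0, 0, 0], 0],
    [[0, 0, 0], 0],
    [[0, 0, 0], 0],
    [[0, 0, 0], 0],
    [[0, 0, 0], 0],
  ],
)

```text
clock: 18.75
tool_pos: [0.4961, -0.1437, 0.2347]
ee_rot: [-3.142, -0.001, 2.74]
force: [0.1, -0.5, -0.8]
grip_width: 0.0157
finger_force: 58.9
```

```bash
python3 - <<'E'
from h import *
s=sensors.get_state();print(s["clock"],s["tool_pos"],s["force"])
a=vision.grab_frame("scene");b=vision.grab_frame("side")
cv2.imwrite("pics/end.png",np.hstack([cv2.resize(a[70:310,190:430],(400,400)),cv2.resize(b[120:360,240:480],(400,400))]))
E
```

```text
18.75 [ 0.49614447 -0.1437495   0.23468522] [ 0.11446641 -0.4886386  -0.83780072]
```

View pics/end.png

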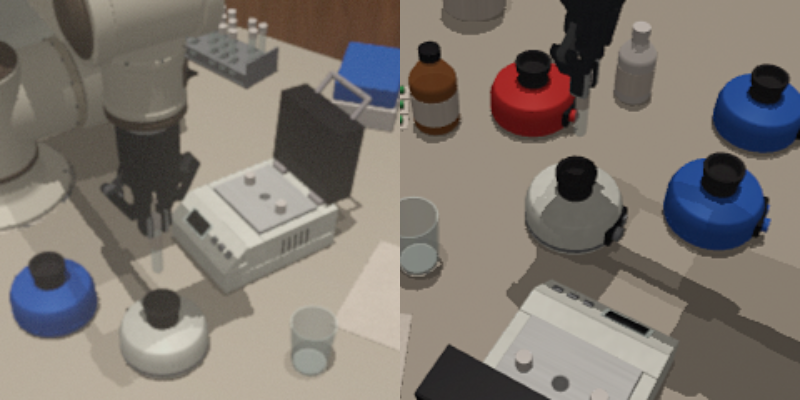

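The tube hangs upright at left-crop (156,255), clear of the cup at (162,305). The hood is open and the short tubes and bystanders are in place. Handing in.

```bash
python3 -c "
from bench import job_done
print(job_done())"
```

```text
the job is handed in; nothing more can be done
None
```

The job is handed in, but no verdict came back. The hood stands open, the tube was pressed into the cup on its stop for over 2 s at about 22 N, and it is now held upright and still, about 8 cm above the cup.

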